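# Square a moulded grille into a corner jig and hold it

## Robot

A 6-joint arm with a two-finger parallel gripper is mounted at the origin on the work surface. World frame = base frame: x ahead of the robot, y to its left, z up, the work surface at z = 0. Lengths are in mm, angles in rad, forces in N, time in s.
With the tool pointing down it reaches from about 300 to 775 mm from the base axis. Payload 14.6 kg.
Tool frame: the origin (TCP) lies between the finger pads; the fingertips stand manip.tip_reach ahead of it and the grasp point (between the pads) lies 5 mm behind it (manip.tip_reach is the distance from the TCP to the fingertips, in mm); z points along the fingers, y is the line along which they close (so a half turn about z gives the same grasp; the last joint's range is limited). The gripper opens to 94 mm and grips with 3 to 60 N. Pads are 16 mm wide; open, the fingers measure 119 mm over their backs; the gripper's body (75 mm by 177 mm) begins 78 mm behind the grasp point.
Start: joints at [-1.175, 0.3, 1.521, -0, 1.321, -0.067], TCP at [245.542, -492.136, 193.846] pointing down, gripper open.
Joint ranges: [-3.03, 3.03], [-0.79, 2.21], [0.23, 2.52], [-1.04, 4.18], [0, 3.07], [-2.55, 2.55]. Speed limits (rad/s): [2.22, 2.22, 2.57, 3.14, 3.14, 3.14].

## Interface

Orientations are given as [roll, pitch, yaw] about the fixed x, y, z axes, in that order (R = Rz(yaw) Ry(pitch) Rx(roll)).
In Python, from cell import manip gives the robot as it stands. The module is installed in compiled form; this text tells all that it offers.
- The arm moves only by the shell command python3 -m creep 'ROWS' [FORCE]. ROWS is JSON, a list of rows, each a list of 3 entries, a list of its own where there are three numbers: the opening, from -1 (shut) to 1 (fully open), then the shift along the tool's x, y, z in cm, then the turn about the tool's z in units of 5 degrees (1.0 is 5 degrees). In form: [[grip, [tx, ty, tz], roll], ...]. A call has 1 to 12 rows; each row is the pose to reach, as a shift and turn from the pose commanded when the call began, along the tool's axes at that moment; what a row does not reach only later rows make up. A row lasts 1/10 s, in which the tool goes at most 50 mm and 8.59 degrees, less where a joint would pass 70% of its speed; a pose out of reach is approached as far as the arm can. A call with a gripper value outside its range is refused whole. The fingers move at their own pace and stop on an object; FORCE is the grip in N (left out, the last holds). Time passes only in rows, so rows that repeat a pose let the fingers close. It gives the time, the measured TCP pose, the force, the opening and the grip force at its end, in the units of the state.
- manip.read_state(): the state, without advancing time (a new reading comes with each control period).
- manip.camera(name): name is "scene" or "top"; returns the picture (384x512x3 uint8, red, green, blue); there is no depth.
- manip.camera_params(name): a dict with "fovy" (degrees; the focal length in pixels is half the picture's height over the tangent of half this angle, whatever the lens; pixels are square), "cx", "cy" (the principal point, pixels), "origin" and "attitude" of the camera in the world. Camera axes: x right, y down, z forward; pixel columns grow to the right and rows downward; lengths in mm; the calibration is good to about 2 mm. A picture is of the moment at which its call begins. camera_params takes no time and is no camera call.
- manip.sign_off(): hands the job in; it is judged then, once.
The state is a dict: "clock": time; "joints": joint angles; "qd": joint speeds; "effort": joint torques, N m; "eef_pos": TCP position; "eef_rot": TCP orientation; "wrist_force": force on the tool from outside, world axes, zero at the start; "moment": the same for the moment, N m; "finger_gap": finger opening in mm; "finger_force": force on a finger pad.
Only numpy, scipy, OpenCV 4.12 (cv2) and the standard library are available. Lean on these libraries where they do the work, as an engineer would, in place of code of your own. Each camera call takes 0.05 s, during which the arm holds its last target. There are 200 camera calls.

## Task

Lift the freshly moulded grille (the one with the upright lug) out of the open mould and hold it squarely in the corner of the steel jig: lying flat on the jig plate, lug up, its long side pressed against the long fence and its short side against the short fence at the same time. Finish while still gripping the grille and pressing it into the corner, do not let go; leave the other things on the bench where they are.

Things in the scene. Friction and masses are not known exactly. Their poses are not given: they have to be found in the camera images.
- grille: White plastic ventilation grille, about 0.15 kg, flat in the mould cavity. Open-grid frame 96 mm (its x) by 64 mm (y) by 14 mm thick, with a solid upright lug in the middle to take it by: 30 mm (x) by 18 mm (y), from 14 to 54 mm above the grille's underside. Origin: centre of the underside, z up. The same after a half turn about z.
- mould: Fixed lower mould half: dark steel block 170 mm (x) by 130 mm (y) by 40 mm high, with an open cavity 100 by 68 mm, 16 mm deep, in its top (floor 24 mm above the bench; 2 mm play round the grille) and four bright 12 mm pins, 10 mm tall, on top at (+-72, +-52) mm. Origin: centre of its underside, on the bench; the grille's x runs along its x.
- jig: Fixed corner jig: bright steel plate 190 mm (x) by 150 mm (y), 12 mm thick, with two dark steel fences, 22 mm wide, standing 22 mm above the plate. Origin: centre of its underside, on the bench. Turned up to 0.6 rad either way; its inner corner is on the side towards the robot, on the robot's right. Ground faces, friction about 0.25.
- corner (a point): Inner corner of the jig on the plate's top surface (12 mm above the bench), where the inside faces of the fences meet. Its x runs along the long fence, y along the short fence, both away from the corner over the free plate; z up. A grille touching both fences has its origin at x = 48, y = 32 mm from here. Push towards -x and -y.
- fence_long: Long fence, 165 mm long, 22 wide, 22 high, rigid and fixed, along the jig's x at its -y side. Origin: centre of its underside, on the plate. Its inside face is the plane y = 0 of the corner.
- fence_short: Short fence, 90 mm long, 22 wide, 22 high, rigid and fixed, along the jig's y at its -x side. Origin: centre of its underside, on the plate. Its inside face is the plane x = 0 of the corner.
- plain_grille: Bystander: a white grille of the same frame (96 by 64 by 14 mm) but without a lug, lying flat on the bench. Origin: centre of its underside.
- ring_guard: Bystander: white plastic ring 44 mm across, 12 mm high, on the bench. Origin: centre of its underside.
- tin: Bystander: closed tin 52 mm across, 60 mm tall, on the bench. Origin: centre of its underside.
- scraper: Bystander: a screwdriver-like scraper lying on the bench at the robot's left.
- brush: Bystander: a hand brush lying on the bench at the robot's right.

How it is judged (in metres and radians):
On the way:
1. the gripped grille is lifted clear of the mould (z of grille in the frame of mould above 0.045 m and contact force between grille and mould below 0.05 N and contact force between the fingers and grille above 1 N), for 0.2 s.
At the end, for the whole second after the job is handed in: Still gripped (over 2 N), flat on the jig plate (within 3 mm, 0.05 rad), long side along the long fence within 0.05 rad, origin within 2.5 mm of touching both fences, pressing each fence with over 1.5 N, at rest, for the last second; bystanders within 30 mm of their places (contact force between grille and fence_long above 1.5 N and contact force between grille and fence_short above 1.5 N and contact force between the fingers and grille above 2 N and x of grille in the frame of corner between 0.0455 and 0.0505 m and y of grille in the frame of corner between 0.0295 and 0.0345 m and z of grille in the frame of corner between -0.003 and 0.003 m and angle between the x axis of grille and the x axis of corner, either way round below 0.05 rad and angle between grille's own z axis and vertical below 0.05 rad and linear speed of grille below 0.02 m/s and distance of each of plain_grille, ring_guard, tin, scraper, brush from where it was at the start of the episode below 0.03 m); the arm keeps its last pose, push and grip.
It fails at once if a bystander is pushed more than 30 mm (distance of any of plain_grille, ring_guard, tin, scraper, brush from where it was at the start of the episode above 0.03 m).
It also fails if it takes over 45 s, if anything falls off the work surface, if the arm or the gripper's body presses on something with over 40 N, if the wrist force passes 120 N, or if a joint passes its speed limit or range.

## Working session

There is one attempt and no reset: what is moved stays moved. The work goes in short steps, Python scripts to look and compute and a shell command to move; the robot and the scene stay as the last step left them, time stands still between calls to the robot, and variables do not carry over. Pictures are saved under pics/ and viewed, at most 10 in all, crops included, and the job is handed in when it is done.

```bash
mkdir -p pics; python3 - <<'E'
from cell import manip
import cv2
print(manip.read_state(), manip.tip_reach)
for n in("scene","top"):
    print(n,manip.camera_params(n))
    cv2.imwrite(f"pics/{n}0.png",manip.camera(n)[:,:,::-1])
E
```

```text
{'clock': 0.0, 'joints': array([-1.17456823e+00,  3.00471836e-01,  1.52159567e+00,  5.07097832e-06,
        1.32069528e+00, -6.65729687e-02]), 'qd': array([ 0.00075132, -0.00048624, -0.0001129 , -0.00113165, -0.00111094,
        0.0008375 ]), 'effort': array([-3.64064363e-04, -5.31800365e+01, -3.52735627e+01,  7.07483548e-02,
        2.43735110e-02, -8.45801969e-05]), 'eef_pos': array([ 245.45398121, -491.87678701,  193.27976205]), 'eef_rot': array([-3.14042543e+00, -8.27428444e-05,  4.62799755e-01]), 'wrist_force': array([-0.17442578, -0.22972386, -0.6699728 ]), 'moment': array([-3.21519921e-05,  1.21449114e-02, -2.80598070e-02]), 'finger_force': 0.0, 'finger_gap': 93.99292132546802} 14.0
scene {'fovy': 57.23929275575047, 'cx': 261.9714780738896, 'cy': 192.1309536857654, 'origin': array([ 962.18268445, -414.27458858,  902.01092288]), 'attitude': array([-2.57182186e+00, -1.32454829e-03,  7.01566102e-01])}
top {'fovy': 52.60608657066353, 'cx': 253.85884319408999, 'cy': 193.71269762645676, 'origin': array([ 496.71147354,   18.55374555, 1267.06605191]), 'attitude': array([-3.04956217e+00,  6.90661180e-04, -1.59644150e+00])}
```

View pics/top0.png

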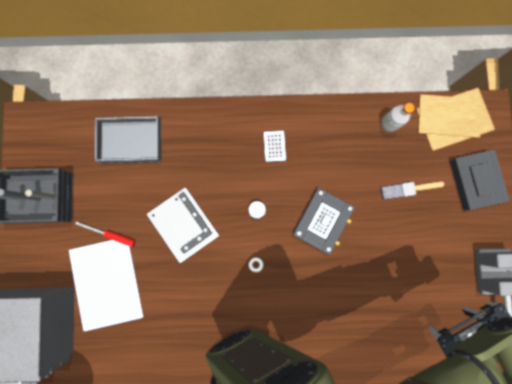

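View pics/scene0.png

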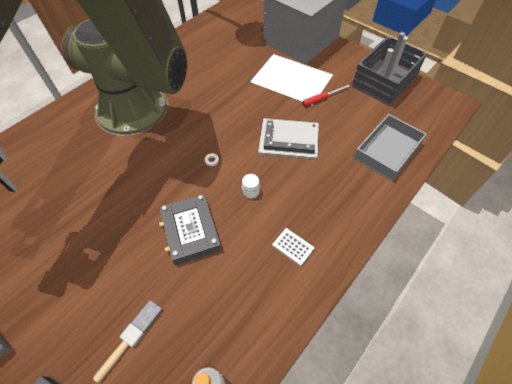

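Top view: mould with grille at about (324,220), jig at about (183,225) with its fence corner near (207,235). The plain grille is at (275,146), the tin at (257,210) and the ring at (256,265). The scene view shows the mould at (190,228) and the jig at (290,138), with the tin at (251,187) between them. Next I'll segment these and take an enlarged crop.

```bash
cat > h.py <<'E'
import numpy as np, cv2
from scipy.spatial.transform import Rotation as R
from cell import manip
def ray(n,uv):
    p=manip.camera_params(n); f=192/np.tan(np.radians(p["fovy"]/2))
    uv=np.atleast_2d(uv).astype(float)
    d=np.c_[(uv[:,0]-p["cx"])/f,(uv[:,1]-p["cy"])/f,np.ones(len(uv))]
    return np.array(p["origin"]), R.from_euler("xyz",p["attitude"]).apply(d)
def plane(n,uv,z):
    o,d=ray(n,uv); return (o+d*((z-o[2])/d[:,2])[:,None])[:,:2]
def proj(n,P):
    p=manip.camera_params(n); f=192/np.tan(np.radians(p["fovy"]/2))
    c=R.from_euler("xyz",p["attitude"]).inv().apply(np.atleast_2d(P)-p["origin"])
    return np.c_[f*c[:,0]/c[:,2]+p["cx"],f*c[:,1]/c[:,2]+p["cy"]]
def rect(n,mask,box,z,name,close=5):
    x0,y0,x1,y1=box; m=np.zeros_like(mask); m[y0:y1,x0:x1]=mask[y0:y1,x0:x1]
    m=cv2.morphologyEx(m,cv2.MORPH_CLOSE,np.ones((close,close),np.uint8))
    c=max(cv2.findContours(m,cv2.RETR_EXTERNAL,cv2.CHAIN_APPROX_NONE)[0],key=cv2.contourArea)
    w=plane(n,c[:,0],z).astype(np.float32); r=cv2.minAreaRect(w)
    (cx,cy),(a,b),t=r
    if a<b: a,b,t=b,a,t+90
    print(n,name,"centre %.1f %.1f size %.1f %.1f long-axis yaw %.2f deg"%(cx,cy,a,b,(t+90)%180-90))
    return r
E
python3 - <<'E'
from h import *
im={n:cv2.imread(f"pics/{n}0.png") for n in("top","scene")}
for n,bm,bj in(("top",(285,180,362,260),(140,180,225,270)),("scene",(150,185,230,270),(250,110,330,165))):
    hsv=cv2.cvtColor(im[n],cv2.COLOR_BGR2HSV)
    white=((hsv[...,1]<60)&(hsv[...,2]>150)).astype(np.uint8)
    grey=((hsv[...,1]<70)|(hsv[...,2]>255)).astype(np.uint8)
    xb=[b+(8 if i<2 else -8) for i,b in enumerate(bm)]
    ww=white.copy()
    rect(n,ww,(bm[0]+18,bm[1]+18,bm[2]-18,bm[3]-18) if n=="top" else (bm[0]+22,bm[1]+18,bm[2]-18,bm[3]-22),38,"grille top")
    rect(n,grey,bm,40,"mould")
    rect(n,grey,bj,12,"jig")
    cv2.imwrite(f"pics/{n}_m.png",np.hstack([cv2.resize(im[n][b[1]:b[3],b[0]:b[2]],(395,500),interpolation=cv2.INTER_CUBIC) for b in (bm,bj)]))
E
```

```text
top grille top centre 520.3 -200.9 size 103.8 71.4 long-axis yaw -30.14 deg
top mould centre 519.8 -199.8 size 171.8 132.7 long-axis yaw -30.14 deg
top jig centre 518.8 249.7 size 197.2 157.6 long-axis yaw 33.82 deg
scene grille top centre 522.6 -203.2 size 98.9 66.1 long-axis yaw -30.73 deg
scene mould centre 528.7 -207.7 size 188.6 131.7 long-axis yaw -30.39 deg
scene jig centre 523.2 245.3 size 192.8 161.9 long-axis yaw 33.74 deg
```

View pics/top_m.png

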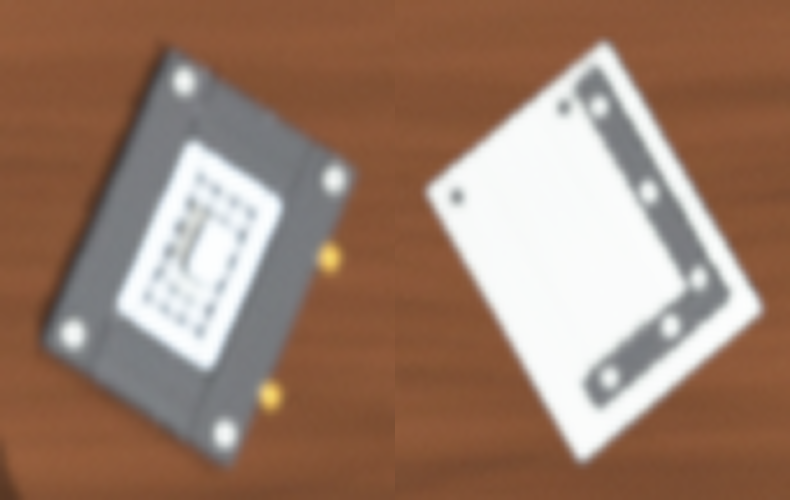

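View pics/scene_m.png

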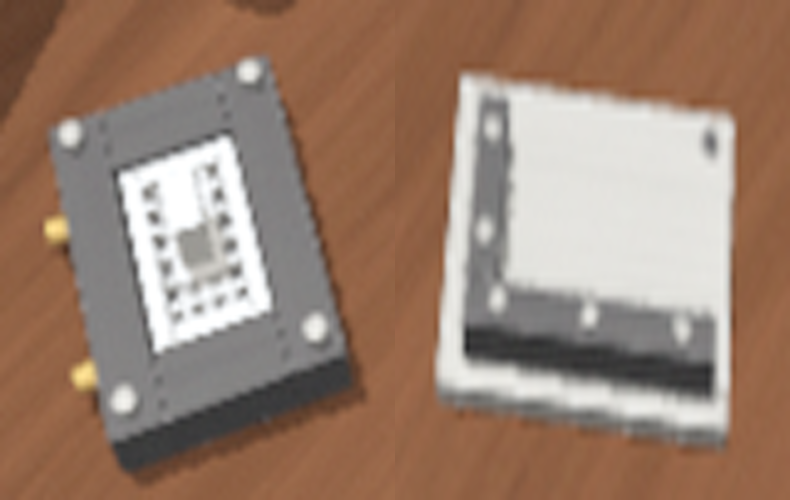

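Crops: grille square in the mould cavity, long axis down-left to up-right. Jig fences form an L with inner corner at about pixel (203.5,232) in the top view. In the scene view the L opens up and to the right, inner corner at about (273,142). Next I'll get the corner accurately and work out the first move.

```bash
cat >> h.py <<'E'
def togo(xyz,yawdeg,p=None,r=None):
    s=manip.read_state(); p=s["eef_pos"] if p is None else p; r=s["eef_rot"] if r is None else r
    Rm=R.from_euler("xyz",r); d=Rm.inv().apply(np.array(xyz)-p)/10
    print("clock %.2f shift cm %s turn units %.2f"%(s["clock"],np.round(d,2),-((yawdeg-np.degrees(r[2])+90)%180-90)/5))
E
python3 - <<'E'
from h import *
im=cv2.imread("pics/top0.png"); hsv=cv2.cvtColor(im,cv2.COLOR_BGR2HSV)
dark=((hsv[...,1]<70)&(hsv[...,2]<170)).astype(np.uint8); m=np.zeros_like(dark); m[183:262,152:222]=dark[183:262,152:222]
n,l,st,c=cv2.connectedComponentsWithStats(m); k=1+np.argmax(st[1:,4]); print(st[k],c[k])
ct=max(cv2.findContours((l==k).astype(np.uint8),cv2.RETR_EXTERNAL,cv2.CHAIN_APPROX_NONE)[0],key=len)
w=plane("top",ct[:,0],34)
for t in(32,33,33.8,34.4):
    a=np.radians(t); ex=np.array([np.cos(a),np.sin(a)]); ey=np.array([-ex[1],ex[0]])
    u=w@ex; v=w@ey; print(t,"u",u.min().round(1),u.max().round(1),"v",v.min().round(1),v.max().round(1))
a=np.radians(33.8); ex=np.array([np.cos(a),np.sin(a)]); ey=np.array([-ex[1],ex[0]]);u=w@ex;v=w@ey
# long fence inner edge: points with u well beyond short fence, upper v
s=(u>u.min()+40)&(u<u.max()-15); vm=(v[s].max()+v[s].min())/2
for nm,q in(("long out",s&(v<vm)),("long in",s&(v>vm))):
    f=np.polyfit(u[q],v[q],1); print(nm,np.round(v[q].mean(),1),"yaw",33.8+np.degrees(np.arctan(f[0])))
s=(v>v.min()+35)&(v<v.max()-12); um=(u[s].max()+u[s].min())/2
for nm,q in(("short out",s&(u<um)),("short in",s&(u>um))):
    f=np.polyfit(v[q],u[q],1); print(nm,np.round(u[q].mean(),1),"yaw",33.8-np.degrees(np.arctan(f[0])))
for nm,px,z in(("tin",(257,210),60),("ring",(256,265),12),("plain",(275,146),14)): print(nm,plane("top",px,z))
togo((520.8,-201.4,120),-30.2)
E
```

```text
[179 193  33  60 416] [194.45192308 223.68028846]
32 u 493.2 656.5 v -129.6 -21.2
33 u 492.3 654.4 v -138.5 -29.9
33.8 u 491.4 652.5 v -146.3 -36.9
34.4 u 490.4 651.0 v -152.9 -42.1
long out -143.7 yaw 34.49551011411868
long in -128.4 yaw 33.487184661135664
short out 494.2 yaw 34.32799348690094
short in 509.1 yaw 32.31401023819562
tin [[557.01589477   8.07268898]]
ring [[383.99676736  15.47783529]]
plain [[767.5151207  -56.82300028]]
clock 0.10 shift cm [ 37.61 -13.7    7.35] turn units 11.34
```

```bash
python3 -m creep '[[0,[37.6,-13.7,7.3],11.3],[0,[37.6,-13.7,7.3],11.3],[0,[37.6,-13.7,7.3],11.3],[0,[37.6,-13.7,7.3],11.3],[0,[37.6,-13.7,7.3],11.3],[0,[37.6,-13.7,7.3],11.3],[0,[37.6,-13.7,7.3],11.3],[0,[37.6,-13.7,7.3],11.3],[0,[37.6,-13.7,7.3],11.3],[0,[37.6,-13.7,7.3],11.3],[0,[37.6,-13.7,7.3],11.3],[0,[37.6,-13.7,7.3],11.3]]' 30; python3 - <<'E'
from h import *
togo((520.8,-201.4,57),-30.2)
im={n:manip.camera(n)[:,:,::-1] for n in("scene","top")}
cv2.imwrite("pics/a.png",np.hstack([cv2.resize(im["scene"][120:280,120:260],(395,451),interpolation=2),cv2.resize(im["top"][150:280,270:384],(395,451),interpolation=2)]))
E
```

```text
clock: 1.3
eef_pos: [520.3, -202.4, 120.9]
eef_rot: [3.141, 0.0, -0.524]
wrist_force: [0.0, -0.3, -1.3]
finger_gap: 46.9
finger_force: 0.0
clock 1.30 shift cm [-0.01 -0.11  6.39] turn units 0.04
```

View pics/a.png

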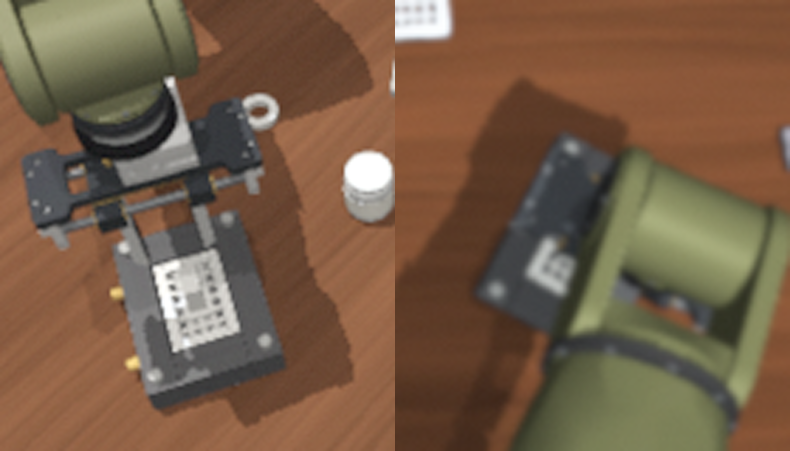

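The scene view (left) shows the fingers above the grille on either side of the lug, closing across its narrow side. Descending and gripping.

```bash
python3 -m creep '[[0,[0,-0.1,3],0],[0,[0,-0.1,5.2],0],[0,[0,-0.1,6.3],0],[0,[0,-0.1,6.3],0],[-1,[0,-0.1,6.3],0],[-1,[0,-0.1,6.3],0],[-1,[0,-0.1,6.3],0],[-1,[0,-0.1,6.3],0],[-1,[0,-0.1,6.3],0],[-1,[0,-0.1,6.3],0]]' 30
```

```text
clock: 2.4
eef_pos: [521.5, -201.0, 58.3]
eef_rot: [3.141, -0.001, -0.523]
wrist_force: [-2.0, -1.2, 4.2]
finger_gap: 17.7
finger_force: 30.0
```

```bash
python3 -m creep '[[-1,[0,0,0],0],[-1,[0,0,-0.5],0],[-1,[0,0,-1.2],0],[-1,[0,0,-2.2],0],[-1,[0,0,-4],0],[-1,[0,0,-7],0],[-1,[0,0,-10],0],[-1,[0,0,-10],0],[-1,[0,0,-10],0],[-1,[0,0,-10],0]]' 40; python3 - <<'E'
from h import *
cv2.imwrite("pics/b.png",cv2.resize(manip.camera("scene")[100:260,120:300,::-1],(720,600),interpolation=2))
togo((517.6+12,234.6,158),33.7)
E
```

```text
clock: 3.4
eef_pos: [520.8, -200.6, 156.8]
eef_rot: [3.141, 0.002, -0.523]
wrist_force: [0.1, 0.6, -2.8]
finger_gap: 17.2
finger_force: 40.0
clock 3.45 shift cm [-20.98 -38.13  -0.09] turn units -12.74
```

View pics/b.png

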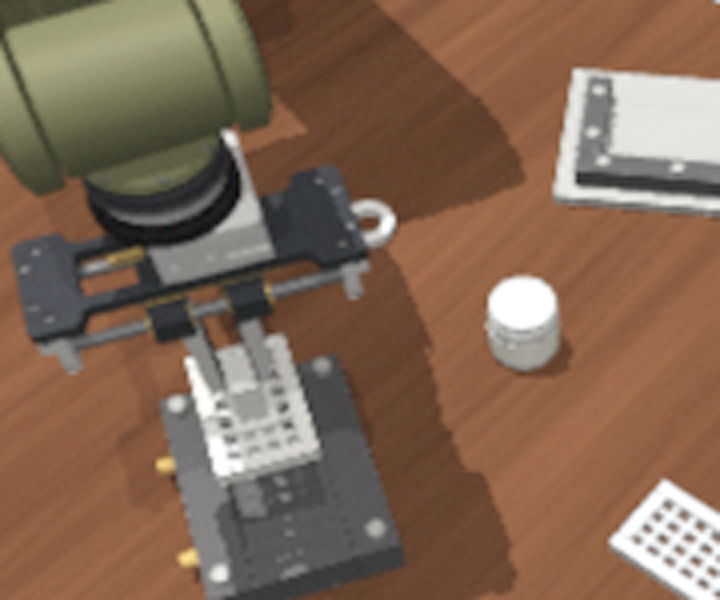

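Grille is lifted clear and hangs level from the lug. The tin is on the straight line to the jig but well below it. Moving to hover over the free plate, 15 mm off both fences.

```bash
python3 -m creep '[[-1,[-1,-1.8,0],-0.6],[-1,[-3,-5.3,0],-1.7],[-1,[-5,-8.9,0],-2.8],[-1,[-7.2,-12.6,0],-4],[-1,[-9.5,-16.6,0],-5.3],[-1,[-11.8,-20.6,0],-6.6],[-1,[-14.1,-24.6,0],-7.9],[-1,[-16.4,-28.6,0],-9.2],[-1,[-18.7,-32.6,0],-10.5],[-1,[-20.8,-36.2,0],-11.7],[-1,[-22.2,-38.7,0],-12.5],[-1,[-22.7,-39.5,0],-12.7]]'; python3 -m creep '[[-1,[0,0,0],0],[-1,[0,0,0],0]]'; python3 - <<'E'
from h import *
im={n:manip.camera(n)[:,:,::-1] for n in("scene","top")}
cv2.imwrite("pics/c.png",np.hstack([cv2.resize(im["scene"][60:180,220:340],(400,400),interpolation=2),cv2.resize(im["top"][170:290,130:250],(400,400),interpolation=2)]))
togo((521.8,255.4,60),33.7)
E
```

```text
clock: 4.65
eef_pos: [521.3, 257.1, 156.6]
eef_rot: [-3.141, 0.002, 0.59]
wrist_force: [-0.1, -0.2, -2.2]
finger_gap: 17.4
finger_force: 40.0
clock: 4.85
eef_pos: [522.1, 253.8, 157.3]
eef_rot: [3.142, 0.001, 0.583]
wrist_force: [-0.2, 0.9, -2.0]
finger_gap: 17.5
finger_force: 40.0
clock 4.95 shift cm [ 0.07 -0.19  9.78] turn units -0.06
```

View pics/c.png

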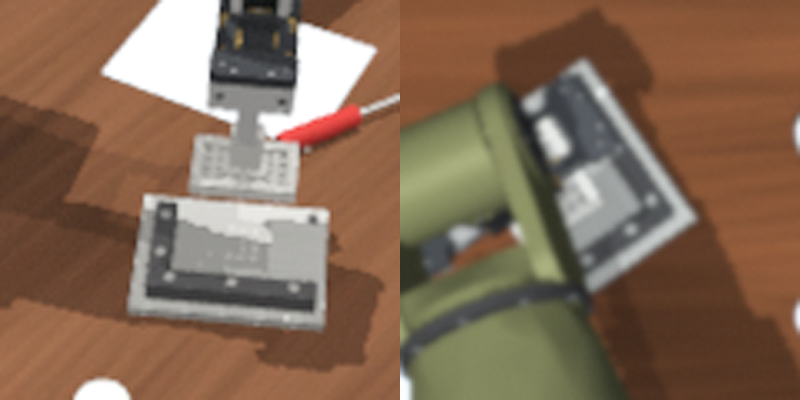

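The scene view shows the grille level above the plate and lined up with the fences, about (245,165) in the left crop. Lowering towards the plate.

```bash
python3 -m creep '[[-1,[0,0,3],0],[-1,[0,0,6.5],0],[-1,[0,0,9],0],[-1,[0,0,10],0],[-1,[0,0,10.5],0],[-1,[0,0,10.5],0],[-1,[0,0,10.5],0],[-1,[0,0,10.5],0]]'; python3 - <<'E'
from h import *
im={n:manip.camera(n)[:,:,::-1] for n in("scene","top")}
cv2.imwrite("pics/d.png",np.hstack([cv2.resize(im["scene"][90:180,240:330],(400,400),interpolation=2),cv2.resize(im["top"][180:270,140:230],(400,400),interpolation=2)]))
E
```

```text
clock: 5.75
eef_pos: [522.7, 255.0, 54.0]
eef_rot: [3.141, -0.002, 0.585]
wrist_force: [0.2, 0.3, -1.9]
finger_gap: 17.3
finger_force: 40.0
```

View pics/d.png

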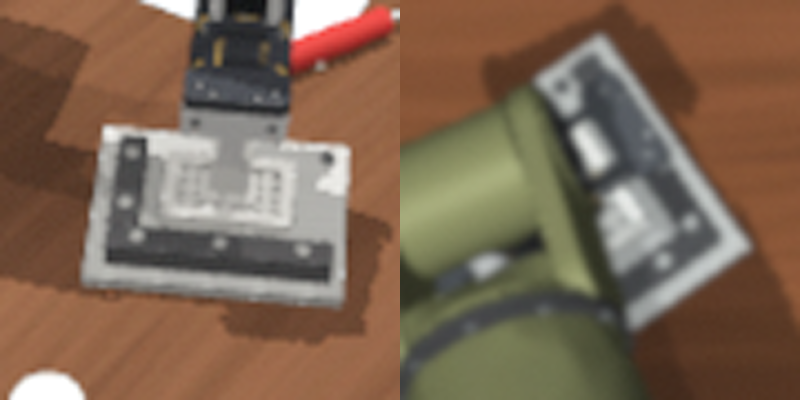

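The grille is inside the corner, a few mm above the plate and square to the fences, with clear gaps on both sides. Feeling for the plate.

```bash
python3 -m creep '[[-1,[0,0,0.3],0],[-1,[0,0,0.6],0],[-1,[0,0,0.6],0],[-1,[0,0,0.6],0],[-1,[0,0,0.6],0]]'; python3 -m creep '[[-1,[0,0,0.1],0],[-1,[0,0,0.1],0],[-1,[0,0,0.1],0],[-1,[0,0,0.1],0]]';python3 -m creep '[[-1,[0,0,0.1],0],[-1,[0,0,0.1],0],[-1,[0,0,0.1],0],[-1,[0,0,0.1],0]]'
```

```text
clock: 6.35
eef_pos: [522.1, 254.8, 46.8]
eef_rot: [-3.142, 0.0, 0.585]
wrist_force: [0.1, 0.7, -1.9]
finger_gap: 17.7
finger_force: 40.0
clock: 6.75
eef_pos: [522.3, 254.8, 46.3]
eef_rot: [3.141, -0.001, 0.585]
wrist_force: [-2.0, -2.0, 5.2]
finger_gap: 17.3
finger_force: 40.0
clock: 7.15
eef_pos: [522.5, 254.9, 46.3]
eef_rot: [3.141, -0.001, 0.585]
wrist_force: [-5.1, -3.0, 15.9]
finger_gap: 17.3
finger_force: 40.0
```

```bash
python3 -m creep '[[-1,[0,0,-0.1],0],[-1,[0,0.4,-0.1],0],[-1,[0,0.8,-0.1],0],[-1,[0,1.1,-0.1],0],[-1,[-0.4,1.1,-0.1],0],[-1,[-0.8,1.1,-0.1],0],[-1,[-1.1,1.1,-0.1],0],[-1,[-1.1,1.1,-0.1],0],[-1,[-1.1,1.1,-0.1],0],[-1,[-1.1,1.1,-0.1],0]]'; python3 -m creep '[[-1,[0,0.1,0],0],[-1,[0,0.2,0],0],[-1,[0,0.2,0],0],[-1,[0,0.2,0],0]]';python3 -m creep '[[-1,[0,0.1,0],0],[-1,[0,0.2,0],0],[-1,[0,0.2,0],0],[-1,[0,0.2,0],0]]'
```

```text
clock: 8.15
eef_pos: [519.3, 239.3, 46.3]
eef_rot: [3.141, -0.001, 0.585]
wrist_force: [-2.4, -1.6, 7.3]
finger_gap: 17.9
finger_force: 40.0
clock: 8.55
eef_pos: [520.3, 238.1, 46.3]
eef_rot: [-3.141, -0.001, 0.585]
wrist_force: [-1.7, 1.6, 7.2]
finger_gap: 17.3
finger_force: 40.0
clock: 8.95
eef_pos: [520.7, 237.2, 46.3]
eef_rot: [-3.14, -0.0, 0.585]
wrist_force: [-6.5, 7.7, 9.2]
finger_gap: 17.2
finger_force: 40.0
```

Contact with the long fence (about 10 N). Now the short fence.

```bash
python3 -m creep '[[-1,[-0.1,0,0],0],[-1,[-0.2,0,0],0],[-1,[-0.3,0,0],0],[-1,[-0.3,0,0],0],[-1,[-0.3,0,0],0]]'; python3 -m creep '[[-1,[-0.1,0,0],0],[-1,[-0.1,0,0],0],[-1,[-0.1,0,0],0],[-1,[-0.1,0,0],0]]';python3 -m creep '[[-1,[-0.1,0,0],0],[-1,[-0.1,0,0],0],[-1,[-0.1,0,0],0],[-1,[-0.1,0,0],0]]'
```

```text
clock: 9.45
eef_pos: [518.9, 235.9, 46.4]
eef_rot: [-3.14, -0.002, 0.585]
wrist_force: [-1.1, 9.9, 6.2]
finger_gap: 17.7
finger_force: 40.0
clock: 9.85
eef_pos: [518.1, 235.4, 46.4]
eef_rot: [-3.14, -0.002, 0.585]
wrist_force: [-0.8, 9.3, 6.0]
finger_gap: 17.5
finger_force: 40.0
clock: 10.25
eef_pos: [517.3, 234.8, 46.4]
eef_rot: [-3.14, -0.003, 0.585]
wrist_force: [-1.1, 10.6, 5.7]
finger_gap: 17.6
finger_force: 40.0
```

```bash
python3 -m creep '[[-1,[-0.1,0,0],0],[-1,[-0.1,0,0],0],[-1,[-0.1,0,0],0],[-1,[-0.1,0,0],0]]';python3 -m creep '[[-1,[-0.1,0,0],0],[-1,[-0.1,0,0],0],[-1,[-0.1,0,0],0],[-1,[-0.1,0,0],0]]'
```

```text
clock: 10.65
eef_pos: [517.1, 234.7, 46.6]
eef_rot: [-3.14, -0.005, 0.585]
wrist_force: [3.7, 13.2, 5.5]
finger_gap: 17.2
finger_force: 40.0
clock: 11.05
eef_pos: [516.9, 234.5, 47.0]
eef_rot: [-3.141, -0.006, 0.585]
wrist_force: [6.5, 15.5, 3.7]
finger_gap: 17.3
finger_force: 40.0
```

Both fences are in contact (about 14 N on the short side, 9 N on the long), but the TCP has risen 0.6 mm. I'll ease the short-side push slightly, press down a little more and settle.

```bash
python3 -m creep '[[-1,[0.05,0,0],0],[-1,[0.05,0,0.05],0],[-1,[0.05,0,0.1],0],[-1,[0.05,0,0.1],0],[-1,[0.05,0,0.1],0],[-1,[0.05,0,0.1],0],[-1,[0.05,0,0.1],0],[-1,[0.05,0,0.1],0]]'; python3 - <<'E'
from h import *
for k in range(3):
    im={n:manip.camera(n)[:,:,::-1] for n in("scene","top")}
    s=manip.read_state(); a=s["eef_rot"][2]; f=s["wrist_force"]
    print(s["eef_pos"].round(1),s["eef_rot"].round(4),"jig x %.1f y %.1f z %.1f"%(f[0]*np.cos(.588)+f[1]*np.sin(.588),-f[0]*np.sin(.588)+f[1]*np.cos(.588),f[2]),s["moment"].round(2),s["finger_force"])
cv2.imwrite("pics/e.png",np.hstack([cv2.resize(im["scene"][100:170,250:330],(460,400),interpolation=2),cv2.resize(im["top"][190:260,150:220],(330,400),interpolation=2)]))
E
```

```text
clock: 11.85
eef_pos: [517.2, 234.8, 46.5]
eef_rot: [-3.141, -0.006, 0.585]
wrist_force: [2.1, 15.2, 9.6]
finger_gap: 17.6
finger_force: 40.0
[517.2 234.8  46.5] [-3.1405 -0.0063  0.5854] jig x 10.4 y 11.3 z 10.9 [ 2.89 -0.43  0.11] 40.03442108631134
[517.2 234.8  46.5] [-3.1405 -0.0062  0.5854] jig x 9.8 y 9.9 z 10.2 [ 2.85 -0.38  0.16] 40.03450155258179
[517.2 234.8  46.5] [-3.1405 -0.0062  0.5854] jig x 9.3 y 10.0 z 10.1 [ 2.88 -0.32  0.12] 40.03448009490967
```

View pics/e.png

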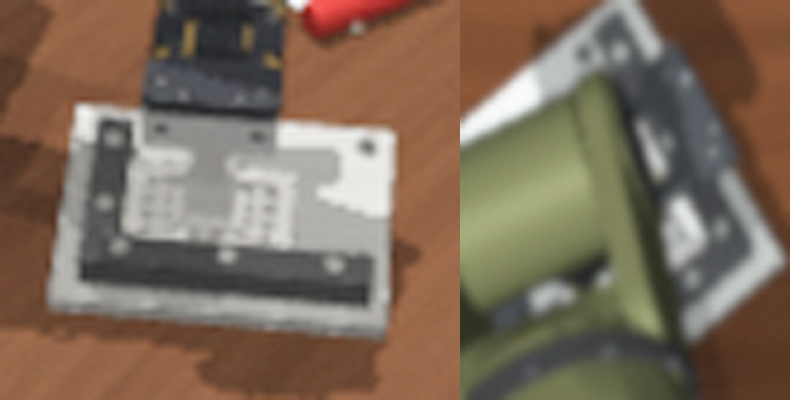

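The grille sits flat in the corner against both dark fences with no gap visible, and the fingers are clear of the fences. I'll add a small margin on the short-fence push, settle and check.

```bash
python3 -m creep '[[-1,[-0.04,0,0.05],0],[-1,[-0.04,0,0.05],0],[-1,[-0.04,0,0.05],0],[-1,[-0.04,0,0.05],0],[-1,[-0.04,0,0.05],0],[-1,[-0.04,0,0.05],0],[-1,[-0.04,0,0.05],0],[-1,[-0.04,0,0.05],0],[-1,[-0.04,0,0.05],0],[-1,[-0.04,0,0.05],0]]'; python3 - <<'E'
from h import *
for k in range(4):
    manip.camera("top"); s=manip.read_state(); f=s["wrist_force"]
    print(s["eef_pos"].round(2),s["eef_rot"].round(4),"jig x %.1f y %.1f z %.1f"%(f[0]*np.cos(.588)+f[1]*np.sin(.588),-f[0]*np.sin(.588)+f[1]*np.cos(.588),f[2]),abs(s["qd"]).max().round(4))
E
```

```text
clock: 13.15
eef_pos: [517.2, 234.9, 46.4]
eef_rot: [-3.141, -0.007, 0.585]
wrist_force: [3.2, 14.7, 13.3]
finger_gap: 17.4
finger_force: 40.0
[517.25 234.83  46.43] [-3.1406 -0.0075  0.5853] jig x 10.9 y 10.7 z 13.5 0.0022
[517.25 234.86  46.44] [-3.1406 -0.0075  0.5854] jig x 11.0 y 10.6 z 12.3 0.0014
[517.25 234.86  46.43] [-3.1406 -0.0074  0.5854] jig x 10.8 y 10.7 z 14.4 0.0017
[517.24 234.84  46.41] [-3.1406 -0.0074  0.5854] jig x 10.9 y 11.3 z 13.1 0.0022
```

```bash
python3 -c "
from cell import manip
print(manip.sign_off())"
```

```text
the job is handed in; nothing more can be done
None
```

I lifted the grille out of the mould and handed it in still gripped at 40 N, flat on the jig plate with the lug up and pressed against both fences: about 11 N on the long fence and an estimated 4.7 N or more on the short one; the hand-in returned no verdict.

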